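Lock the make-up tester palette onto its stand

ROBOT

A 6-joint arm with a two-finger parallel gripper is mounted at the origin on the work surface. World frame = base frame: x ahead of the robot, y to its left, z up, the work surface at z = 0. Lengths are in m, angles in rad, forces in N, time in s.
With the tool pointing down it reaches from about 0.375 to 0.975 m from the base axis. Payload 3.8 kg.
Tool frame: the origin (TCP) lies between the finger pads; the fingertips stand 8 mm ahead of it and the grasp point (between the pads) lies 11 mm behind it; y points along the fingers, x is the direction in which the jaws open and shut, and the axes are right-handed (so a half turn about y gives the same grasp; the last joint's range is limited). The gripper opens to 88 mm and grips with 3 to 60 N. Pads are 18 mm wide; open, the fingers measure 123 mm over their backs; the gripper's body (75 mm by 187 mm) begins 45 mm behind the grasp point.
Start: joints at [-1.293, 0.264, 1.604, -0, 1.274, -0.037], TCP at [0.209, -0.642, 0.247] pointing down, gripper open.
Joint ranges: [-2.63, 2.63], [-0.94, 2.18], [0.31, 2.57], [-1.31, 4.45], [0, 2.66], [-2.55, 2.55]. Speed limits (rad/s): [2.57, 2.57, 3.14, 3.14, 3.14, 3.14].

INTERFACE

Orientations are given as a unit quaternion [w, x, y, z].
In Python, from cell import bot, read_camera, camera_params, workorder, finder gives the robot as it stands. The module is installed in compiled form; this text tells all that it offers.
- The arm moves only by the tool send_rows, never from a script. Its argument "moves" is a list of rows, each an object of numbers: "x", "y", "z": the shift along the tool's x, y, z in cm; "yaw": the turn about the tool's y in rad. In form: [{"x": .., "y": .., "z": .., "yaw": ..}, ...]. A call has 1 to 12 rows; each row shifts and turns the commanded pose from where the row before left it, along the tool's axes as they then stand; what a row does not reach is not made up. A row lasts 1/12 s, in which the tool goes at most 41.7 mm and 7.16 degrees, less where a joint would pass 70% of its speed; a pose out of reach is approached as far as the arm can. A call with a gripper value outside its range is refused whole. "fingers" is the finger opening in cm, from 0 to 8.81, set as the call begins (left out, the last holds). The fingers move at their own pace and stop on an object; "grip_force" is the grip in N (left out, the last holds). Time passes only in rows, so rows that do not move let the fingers close. It gives the time, the measured TCP pose, the force and the opening at its end, in the units of the state.
- bot.observe(): the state, without advancing time (a new reading comes with each control period).
- read_camera(name): name is "scene" or "top" or "wrist"; returns (picture, depth): 420x560x3 uint8, red, green, blue; 420x560 float32, m along the optical axis (not along the pixel's ray), 0 where there is no reading.
- camera_params(name): a dict with "mtx" (3x3 intrinsics, pixels), "eye" and "rotation" of the camera in the world; the wrist camera has in their place "T_tool_cam" (4x4, takes a point from camera to tool coordinates, whose origin is the TCP and whose axes are the tool frame's). Camera axes: x right, y up, looking along -z (the intrinsics and any distortion apply to the point x, -y, -z); pixel columns grow to the right and rows downward; lengths in m; the calibration is good to about 2 mm. A picture is of the moment at which its call begins: read the wrist's pose just before it. camera_params takes no time and is no camera call.
- workorder.sign_off(): hands the job in, once; it reports no verdict.
Trained networks look in the newest picture that a camera, given by its name, has taken for a name from the list of things; names that differ only in an ending like _2 or _b are one class to them, and where a whole thing is asked for, a point or a joint stands for the part that bears it (a point fixed in the world has none). Each returns a list of dicts, best first, with "p" (0 to 1); they miss things now and then, are a little off and sometimes report something else, mostly with a low value. They report only what shows in the picture. A call takes as long as a camera call. They do not tell look-alikes from the thing itself.
- finder.boxes_of(camera, target): "location" ([x, y, z] in m, in world coordinates, good to about 4 mm: the middle of the surface that is visible of it).
- finder.outline_of(camera, target): "mask" (420x560 bool, what is visible of it).
- finder.mark_of(camera, target): "location" ([x, y, z] in m, in world coordinates, good to about 4 mm: a listed point, or the origin of a listed thing).
The state is a dict: "clock": time; "joints": joint angles; "dq": joint speeds; "joint_efforts": joint torques, N m; "tool_pos": TCP position; "orientation": TCP orientation; "ft_force": force on the tool from outside, world axes, zero at the start; "wrist_torque": the same for the moment, N m; "grip_width": finger opening in m.
Only numpy, scipy, OpenCV 4.12 (cv2) and the standard library are available. Lean on these libraries where they do the work, as an engineer would, in place of code of your own. Each camera call takes 0.05 s, during which the arm holds its last target.

TASK

On the tester stand, push the black peg round with a fingertip to turn the pink palette until the notch in its rim meets the orange pin, then press the palette down with a fingertip until it is fully home, flush with the stand's white collar, and take the hand away. Nothing is to be lifted, and the jar, the bottle and the carton standing around are to be left where they are.

Things in the scene. Friction and masses are not known exactly. Their poses are not given: they have to be found in the camera images.
- stand: The fixed white round tester stand, 188 mm across, with a pink band round its foot. Origin: on its axis at the table. A collar (inner diameter 172 mm, top 59 mm above the table) surrounds the palette. Its +x axis points from the middle to the orange pin; z is up.
- pin (a point): The tip of the orange pin, a fixed upright pin 12 mm across with a domed tip, 77 mm from the stand's axis and 54.5 mm above the table, mostly under the palette's edge. An orange pointer on the collar's top and outside marks the same direction.
- palette (a joint): Turn of the pink palette on the stand, rad, counter-clockwise positive seen from above. The notch is over the pin at 0 and again at 6.283 (one full turn); the notch clears the pin within 0.05 rad either side, and the domed tip centres it from a little further. It turns between -0.6 and 6.88 with light friction (0.08 N m, a push of about 2 N on the peg) and stays where it is left.
- stem (a joint): How far the palette has been pressed down, m: 0 raised (its top is then 8 mm above the collar), 0.008 fully home (top flush with the collar). Stiff friction: pressing takes about 6 to 8 N anywhere on the palette, and it stays where it is left. If the notch is not over the pin, the pin stops the palette 1 to 2 mm down, however hard it is pressed within reason (below 40 N). It can also be pulled up (negative), which is wrong.
- palette_top (a point): Middle of the palette's flat top, on the stand's axis, marked by a white spot 34 mm across; 67 mm above the table when raised, 59 mm when home. The palette is a pink disc 160 mm in diameter and 12 mm thick with five flat colour pans let into its top. A good place to press.
- notch (a point): The notch in the palette's rim, 20 mm wide and 11 mm deep, open at the edge, with a dark blue bar 20 mm long painted on the top just inside it; this point is in it at the height of the palette's top, 77 mm from the axis. It turns with the palette.
- peg_top (a point): Centre of the top of the black finger peg, an upright fixed cylinder on the palette 16 mm across and 28 mm tall, 50 mm from the axis and diametrically opposite the notch. It turns with the palette; push it sideways.
- cream_jar_mid (a point): Bystander: centre of a loose cream-coloured jar with white cap, 56 mm across, 50 mm tall, standing beside the stand.
- lotion_mid (a point): Bystander: centre of a loose coral bottle with white cap, 42 mm across, 105 mm tall, standing beside the stand.
- carton_mid (a point): Bystander: centre of a loose teal carton, 50 x 70 x 60 mm (60 tall), standing beside the stand.
Not all that is in view belongs to the job. Of the things like the stand, leave any that is red or turquoise; of the rest the larger one is meant.

How it is judged:
On the way, in this order (a step that is already met when the one before it is completed fails the run):
1. the palette is turned until its notch meets the pin ((value of joint palette between -0.16 and 0.16 rad or value of joint palette between 6.1232 and 6.4432 rad)).
2. the palette is pressed down home over the pin ((value of joint palette between -0.09 and 0.09 rad or value of joint palette between 6.1932 and 6.3732 rad) and value of joint stem above 0.0065 m), for 0.2 s.
At the end, for the whole second after the job is handed in: The notch is over the pin (palette within 0.09 rad of 0 or of 6.283), the palette is pressed down at least 6.5 mm of its 8 mm and is at rest, and each of the jar, the bottle and the carton is within 20 mm of where it stood (all of step 2 and velocity of joint palette between -0.05 and 0.05 rad/s and distance of each of cream_jar_mid, lotion_mid, carton_mid from where it was at the start of the episode below 0.02 m); the robot touches nothing.
It fails at once if the palette is lifted (more than 4 mm above its raised position) (value of joint stem below -0.004 m).
It fails at once if the jar is moved more than 20 mm, lifted or knocked over (distance of cream_jar_mid from where it was at the start of the episode above 0.02 m or angle between cream_jar_mid's own z axis and vertical above 0.5 rad).
It fails at once if the bottle is moved more than 20 mm, lifted or knocked over (distance of lotion_mid from where it was at the start of the episode above 0.02 m or angle between lotion_mid's own z axis and vertical above 0.5 rad).
It fails at once if the carton is moved more than 20 mm, lifted or knocked over (distance of carton_mid from where it was at the start of the episode above 0.02 m or angle between carton_mid's own z axis and vertical above 0.5 rad).
It also fails if it takes over 42 s, if anything falls off the work surface, if the arm or the gripper's body presses on something with over 40 N, if the wrist force passes 120 N, or if a joint passes its speed limit or range.

## Working session

There is one attempt and no reset: what is moved stays moved. The work goes in short steps, Python scripts to look and compute and a tool call to move; the robot and the scene stay as the last step left them, time stands still between calls to the robot, and variables do not carry over. Pictures are saved under pics/ and viewed, and the job is handed in when it is done.

Besides the shell and the picture viewer there is one more tool, called after ">>>" as name([rows], argument=value, ...), one row to a line, values as JSON. send_rows: Moves the arm, as the interface text tells. Its arguments: {"type":"object","properties":{"moves":{"type":"array","items":{"type":"object","properties":{"x":{"type":"number"},"y":{"type":"number"},"z":{"type":"number"},"yaw":{"type":"number"}}}},"fingers":{"type":"number"},"grip_force":{"type":"number"}},"required":["moves"]}

```bash
mkdir -p pics; cat > h.py <<'E'
import numpy as np,cv2
from cell import bot,read_camera,camera_params,workorder,finder
from scipy.spatial.transform import Rotation as R
def world(cam,d,u,v,st=None):
    p=camera_params(cam);K=np.array(p["mtx"]);z=d[int(round(v)),int(round(u))]
    c=np.array([(u-K[0,2])/K[0,0]*z,-(v-K[1,2])/K[1,1]*z,-z])
    if cam=="wrist":
        t=np.array(p["T_tool_cam"])@np.r_[c,1]
        q=st["orientation"];return R.from_quat([q[1],q[2],q[3],q[0]]).apply(t[:3])+st["tool_pos"]
    return np.array(p["rotation"])@c+np.array(p["eye"])
def save(n,im): cv2.imwrite("pics/"+n,im[:,:,::-1])
E
python3 - <<'E'
from h import *
s=bot.observe();print(s)
for c in["scene","top"]:
    im,d=read_camera(c);save(c+"0.png",im);np.save(c+"d.npy",d);np.save(c+"i.npy",im);print({k:np.round(v,3).tolist() if not isinstance(v,str) else v for k,v in camera_params(c).items()})
    for t in["stand","notch","peg_top","palette_top","pin","cream_jar_mid","lotion_mid","carton_mid"]:
        print(c,t,[(np.round(r["location"],3).tolist(),round(r["p"],2)) for r in finder.mark_of(c,t)])
E
```

```text
{'clock': 0.0, 'joints': array([-1.29288387e+00,  2.64739350e-01,  1.60535848e+00, -1.73190972e-06,
        1.27374607e+00, -3.68905342e-02]), 'dq': array([ 1.48831526e-04,  8.55047139e-05,  3.95713895e-05, -1.30449646e-03,
        8.87776703e-05,  6.11591325e-05]), 'joint_efforts': array([ 2.62788948e-03, -5.02102518e+01, -3.56871200e+01,  7.27865612e-02,
        2.93343246e-02, -1.99601818e-04]), 'tool_pos': array([ 0.20881022, -0.64115012,  0.2454057 ]), 'orientation': array([ 0.5726855 , -0.57170428,  0.41606913, -0.41481563]), 'ft_force': array([-0.50406841, -0.62932701, -0.54703353]), 'wrist_torque': array([-0.00668798, -0.01521795,  0.03174187]), 'grip_width': 0.08818575545220263}
{'mtx': [[395.603, 0.0, 278.623], [0.0, 395.603, 212.414], [0.0, 0.0, 1.0]], 'eye': [0.899, -0.405, 0.888], 'rotation': [0.912, 0.28, 0.094, 0.286]}
scene stand [([0.794, 0.07, 0.002], 0.77), ([0.576, 0.148, -0.001], 0.66), ([0.541, -0.078, 0.002], 0.59), ([0.317, 0.336, 0.002], 0.57)]
scene notch [([0.501, 0.172, 0.07], 0.86), ([0.842, 0.042, 0.042], 0.77), ([0.396, 0.334, 0.064], 0.67), ([0.597, -0
[... 831 characters left out ...]
02], 0.66)]
top notch [([0.598, -0.086, 0.05], 0.97), ([0.842, 0.047, 0.048], 0.93), ([0.503, 0.17, 0.072], 0.75), ([0.399, 0.334, 0.068], 0.58), ([0.647, 0.118, 0.056], 0.52)]
top peg_top [([0.619, 0.132, 0.093], 0.91), ([0.762, 0.083, 0.07], 0.85), ([0.505, -0.075, 0.068], 0.66), ([0.272, 0.338, 0.093], 0.66)]
top palette_top [([0.318, 0.331, 0.071], 0.95), ([0.571, 0.143, 0.065], 0.81), ([0.535, -0.08, 0.051], 0.6)]
top pin [([0.396, 0.328, 0.056], 0.95), ([0.845, 0.051, 0.037], 0.84), ([0.594, -0.088, 0.037], 0.83), ([0.648, 0.118, 0.049], 0.67)]
top cream_jar_mid [([0.43, 0.065, 0.028], 0.68)]
top lotion_mid [([0.665, -0.007, 0.053], 0.82)]
top carton_mid [([0.646, 0.279, 0.029], 0.95)]
```

View pics/scene0.png

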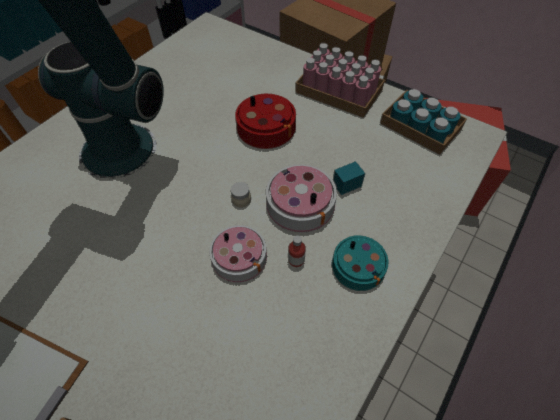

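View pics/top0.png

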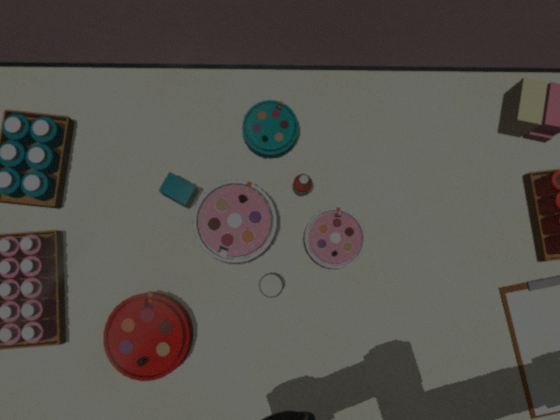

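```bash
python3 - <<'E'
import numpy as np,cv2
im=np.load("topi.npy")
K=537.675
import h
p=h.camera_params("top");q=p["rotation"];Rm=h.R.from_quat([q[1],q[2],q[3],q[0]])
c=Rm.inv().apply(np.array([.575,.149,.067])-p["eye"]);u=277.9+K*c[0]/-c[2];v=217.9-K*c[1]/-c[2];print(u,v)
u,v=int(u),int(v)
cr=im[max(0,v-70):v+70,max(0,u-70):u+70];h.save("crop0.png",cv2.resize(cr,None,fx=4,fy=4,interpolation=cv2.INTER_CUBIC))
E
```

```text
233.3048885245576 219.72319851031955
```

View pics/crop0.png

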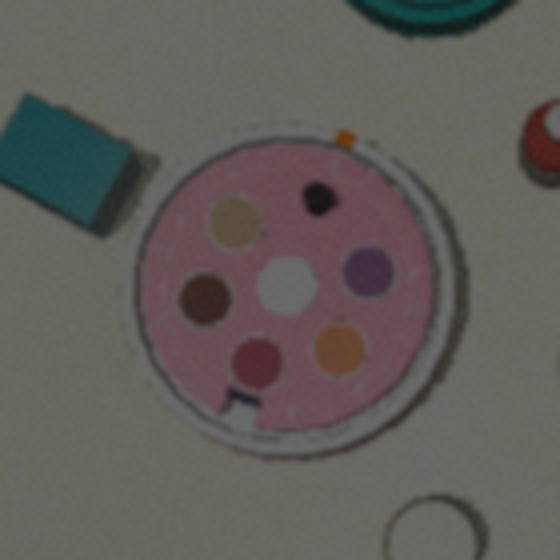

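```bash
sed -i 's/return np.array(p\["rotation"\])@c/q=p["rotation"];return R.from_quat([q[1],q[2],q[3],q[0]]).apply(c)/' h.py
cat >> h.py <<'E'
def plane(cam,u,v,z,st=None):
    p=camera_params(cam);K=np.array(p["mtx"])
    c=np.array([(u-K[0,2])/K[0,0],-(v-K[1,2])/K[1,1],-1.])
    if cam=="wrist":
        T=np.array(p["T_tool_cam"]);q=st["orientation"];W=R.from_quat([q[1],q[2],q[3],q[0]])
        e=W.apply(T[:3,3])+st["tool_pos"];r=W.apply(T[:3,:3]@c)
    else:
        q=p["rotation"];r=R.from_quat([q[1],q[2],q[3],q[0]]).apply(c);e=np.array(p["eye"])
    return e+r*(z-e[2])/r[2]
def cent(mask,box):
    m=np.zeros_like(mask);x0,y0,x1,y1=box;m[y0:y1,x0:x1]=mask[y0:y1,x0:x1]
    v,u=np.nonzero(m);return u.mean(),v.mean(),len(u)
E
python3 - <<'E'
from h import *
im=np.load("topi.npy");d=np.load("topd.npy").astype(float);f=im.astype(int)
hsv=cv2.cvtColor(im,cv2.COLOR_RGB2HSV).astype(int);H,S,V=hsv[...,0],hsv[...,1],hsv[...,2]
w=cent((S<35)&(V>120),(224,210,246,231));print("spot",w,plane("top",*w[:2],.067), "depth",world("top",d,*w[:2]))
o=cent((H>8)&(H<25)&(S>130),(244,178,256,190));print("ptr",o,plane("top",*o[:2],.059))
pk=cent(V<50,(234,190,252,208));print("peg",pk,plane("top",*pk[:2],.090),world("top",d,*pk[:2]))
b=cent((V<95)&(H>100)&(H<150),(214,240,234,256));print("bar",b,plane("top",*b[:2],.067))
# collar/disc: mask by finder
s=plane("top",*w[:2],.067)
for n,q,z in(("ptr",o,.059),("peg",pk,.09),("bar",b,.067)):
    r=plane("top",*q[:2],z)-s;print(n,np.arctan2(r[1],r[0]),np.hypot(r[0],r[1]))
st=bot.observe();q=st["orientation"];print(R.from_quat([q[1],q[2],q[3],q[0]]).as_matrix().round(3))
print(np.array(camera_params("wrist")["T_tool_cam"]).round(3))
E
```

```text
h.py:23: RuntimeWarning: Mean of empty slice.
  v,u=np.nonzero(m);return u.mean(),v.mean(),len(u)
  ret = ret.dtype.type(ret / rcount)
Traceback (most recent call last):
  File "h.py", line 5, in world
    p=camera_params(cam);K=np.array(p["mtx"]);z=d[int(round(v)),int(round(u))]
                                                      ~~~~~^^^
ValueError: cannot convert float NaN to integer
```

```bash

cat > m.py <<'E'
from h import *
im=np.load("topi.npy");d=np.load("topd.npy").astype(float)
im=np.clip(im.astype(float)*1.5,0,255).astype(np.uint8)
hsv=cv2.cvtColor(im,cv2.COLOR_RGB2HSV).astype(int);H,S,V=hsv[...,0],hsv[...,1],hsv[...,2]
print(hsv[220,235],hsv[184,249],hsv[198,242],hsv[249,223],hsv[206,236])
w=cent((S<45)&(V>120),(226,212,244,229));print("spot",w,plane("top",*w[:2],.067), "depth",world("top",d,*w[:2]))
o=cent((H>5)&(H<25)&(S>130),(244,178,256,190));print("ptr",o,plane("top",*o[:2],.059))
pk=cent(V<70,(234,190,252,208));print("peg",pk,plane("top",*pk[:2],.090),world("top",d,*pk[:2]))
b=cent((V<120)&(H>100)&(H<160),(214,240,234,256));print("bar",b,plane("top",*b[:2],.067))
s=plane("top",*w[:2],.067)
for n,q,z in(("ptr",o,.059),("peg",pk,.09),("bar",b,.067)):
    r=plane("top",*q[:2],z)-s;print(n,np.arctan2(r[1],r[0]),np.hypot(r[0],r[1]))
st=bot.observe();q=st["orientation"];print(R.from_quat([q[1],q[2],q[3],q[0]]).as_matrix().round(3))
print(np.array(camera_params("wrist")["T_tool_cam"]).round(3))
E
python3 m.py
```

```text
[128   6 157] [ 14 209 156] [ 0  0 39] [128  21  96] [174  72 159]
spot (np.float64(234.35897435897436), np.float64(220.05641025641026), 195) [0.57427911 0.14672937 0.067     ] depth [0.57404987 0.14661528 0.06886675]
ptr (np.float64(248.71428571428572), np.float64(183.5), 14) [0.65862188 0.11581348 0.059     ]
peg (np.float64(242.15), np.float64(198.275), 40) [0.61964762 0.12883413 0.09      ] [0.61863931 0.1285456  0.09614265]
bar (np.float64(223.5), np.float64(248.0), 20) [0.51200356 0.16993943 0.067     ]
ptr -0.35134248354760084 0.08983036108128183
peg -0.37570572616614384 0.04877028835792386
bar 2.784840479156475 0.06646015240530305
[[ 0.31   0.     0.951]
 [-0.951 -0.     0.31 ]
 [ 0.    -1.     0.   ]]
[[ 1.    -0.     0.    -0.   ]
 [ 0.     0.263 -0.965 -0.138]
 [ 0.     0.965  0.263  0.068]
 [ 0.     0.     0.     1.   ]]
```

Candidates: the big pink/white stand (top 235,220; scene 301,195), the small pink/white stand (335,238), the red one (148,336) and the turquoise one (270,128). I choose the big pink stand. The crop confirms it: peg at the orange pointer side, notch on the far side, so it needs about half a turn.

>>> send_rows([
  {"x": -2.52, "y": 0.1, "z": 2.63},
  {"x": -2.52, "y": 0.1, "z": 2.63},
  {"x": -2.52, "y": 0.1, "z": 2.63},
  {"x": -2.52, "y": 0.1, "z": 2.63},
  {"x": -2.52, "y": 0.1, "z": 2.63},
  {"x": -2.52, "y": 0.1, "z": 2.63},
  {"x": -2.52, "y": 0.1, "z": 2.63},
  {"x": -2.52, "y": 0.1, "z": 2.63},
  {"x": -2.52, "y": 0.1, "z": 2.63},
  {"x": -2.52, "y": 0.1, "z": 2.63},
  {"x": -2.52, "y": 0.1, "z": 2.63},
  {"x": -2.52, "y": 0.1, "z": 2.63},
], fingers=2.6)

```text
$.moves[0]: bad value
```

>>> send_rows([
  {"x": -2.52, "y": 0.1, "z": 2.63},
  {"x": -2.52, "y": 0.1, "z": 2.63},
  {"x": -2.52, "y": 0.1, "z": 2.63},
  {"x": -2.52, "y": 0.1, "z": 2.63},
  {"x": -2.52, "y": 0.1, "z": 2.63},
  {"x": -2.52, "y": 0.1, "z": 2.63},
  {"x": -2.52, "y": 0.1, "z": 2.63},
  {"x": -2.52, "y": 0.1, "z": 2.63},
  {"x": -2.52, "y": 0.1, "z": 2.63},
  {"x": -2.52, "y": 0.1, "z": 2.63},
  {"x": -2.52, "y": 0.1, "z": 2.63},
  {"x": -2.52, "y": 0.1, "z": 2.63},
])

```text
$.moves[0]: bad value
```

>>> send_rows([
  {"yaw": 0.112},
  {"yaw": 0.112},
  {"yaw": 0.112},
  {"yaw": 0.112},
  {"yaw": 0.112},
  {"yaw": 0.112},
  {"yaw": 0},
])

```text
$.moves[0]: bad value
```

```bash
cat > look.py <<'E'
from h import *
import sys
n=sys.argv[1]
st=bot.observe();im,d=read_camera("wrist")
im=np.clip(im.astype(float)*1.5,0,255).astype(np.uint8)
save(n+".png",im);np.savez(n+".npz",im=im,d=d,**{k:st[k] for k in("tool_pos","orientation")})
q=st["orientation"];M=R.from_quat([q[1],q[2],q[3],q[0]]).as_matrix()
print(st["clock"],st["tool_pos"].round(4),"xaz",np.arctan2(M[1,0],M[0,0]),M.round(3).tolist(),st["joints"].round(2),st["ft_force"].round(2),st["grip_width"])
E
python3 look.py w1
```

```text
0.9 [ 0.209  -0.6418  0.2467] xaz -1.2559853624330723 [[0.31, 0.0, 0.951], [-0.951, -0.0, 0.31], [0.0, -1.0, 0.0]] [-1.29  0.26  1.6   0.    1.27 -0.04] [-0.12 -0.6   0.51] 0.0885997284990858
```

View pics/w1.png

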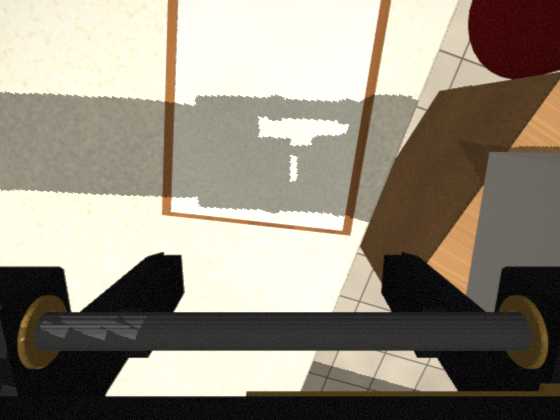

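The picture shows only the clipboard area below. No move was made, because every row must carry all four keys.

>>> send_rows([
  {"x": -2.52, "y": 0.1, "z": 2.63, "yaw": 0},
  {"x": -2.52, "y": 0.1, "z": 2.63, "yaw": 0},
  {"x": -2.52, "y": 0.1, "z": 2.63, "yaw": 0},
  {"x": -2.52, "y": 0.1, "z": 2.63, "yaw": 0},
  {"x": -2.52, "y": 0.1, "z": 2.63, "yaw": 0},
  {"x": -2.52, "y": 0.1, "z": 2.63, "yaw": 0},
  {"x": -2.52, "y": 0.1, "z": 2.63, "yaw": 0},
  {"x": -2.52, "y": 0.1, "z": 2.63, "yaw": 0},
  {"x": -2.52, "y": 0.1, "z": 2.63, "yaw": 0},
  {"x": -2.52, "y": 0.1, "z": 2.63, "yaw": 0},
  {"x": -2.52, "y": 0.1, "z": 2.63, "yaw": 0},
  {"x": -2.52, "y": 0.1, "z": 2.63, "yaw": 0},
], fingers=2.6)

```text
clock: 1.95
tool_pos: [0.416, -0.255, 0.2351]
orientation: [0.572, -0.572, 0.415, -0.416]
ft_force: [-0.1, 0.2, 0.1]
grip_width: 0.0261
```

>>> send_rows([
  {"x": -2.52, "y": 0.1, "z": 2.63, "yaw": 0},
  {"x": -2.52, "y": 0.1, "z": 2.63, "yaw": 0},
  {"x": -2.52, "y": 0.1, "z": 2.63, "yaw": 0},
  {"x": -2.52, "y": 0.1, "z": 2.63, "yaw": 0},
  {"x": -2.52, "y": 0.1, "z": 2.63, "yaw": 0},
  {"x": -2.52, "y": 0.1, "z": 2.63, "yaw": 0},
  {"x": -2.52, "y": 0.1, "z": 2.63, "yaw": 0},
  {"x": -2.52, "y": 0.1, "z": 2.63, "yaw": 0},
  {"x": -2.52, "y": 0.1, "z": 2.63, "yaw": 0},
  {"x": -2.52, "y": 0.1, "z": 2.63, "yaw": 0},
  {"x": -2.52, "y": 0.1, "z": 2.63, "yaw": 0},
  {"x": -2.52, "y": 0.1, "z": 2.63, "yaw": 0},
])

```text
clock: 2.95
tool_pos: [0.6225, 0.1306, 0.2228]
orientation: [0.572, -0.572, 0.415, -0.415]
ft_force: [0.7, -0.1, -0.4]
grip_width: 0.026
```

>>> send_rows([
  {"x": 0, "y": 0, "z": 0, "yaw": 0.112},
  {"x": 0, "y": 0, "z": 0, "yaw": 0.112},
  {"x": 0, "y": 0, "z": 0, "yaw": 0.112},
  {"x": 0, "y": 0, "z": 0, "yaw": 0.112},
  {"x": 0, "y": 0, "z": 0, "yaw": 0.112},
  {"x": 0, "y": 0, "z": 0, "yaw": 0.112},
  {"x": 0, "y": 0, "z": 0, "yaw": 0},
  {"x": 0, "y": 0, "z": 0, "yaw": 0},
])

```text
clock: 3.62
tool_pos: [0.6219, 0.1287, 0.2227]
orientation: [0.404, -0.404, 0.58, -0.58]
ft_force: [0.3, -0.3, -0.4]
grip_width: 0.0259
```

```bash
python3 look.py w2
```

```text
3.6167 [0.6219 0.1287 0.2227] xaz -1.9249001555643162 [[-0.347, 0.0, 0.938], [-0.938, 0.0, -0.347], [-0.0, -1.0, 0.0]] [0.16 0.2  1.72 0.   1.22 2.09] [ 0.31 -0.32 -0.37] 0.025874947070641422
```

View pics/w2.png

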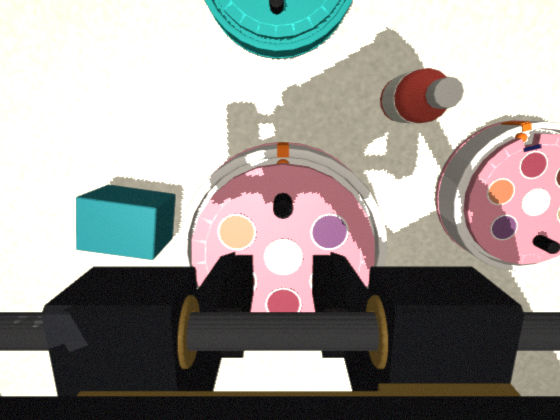

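The wrist view shows the spot at (283,257), the peg top at (283,197) and the pointer at (283,150). All three line up with the middle between the fingers.

```bash
cat > ana.py <<'E'
from h import *
import sys
from collections import namedtuple
z=np.load(sys.argv[1]+".npz");st={"tool_pos":z["tool_pos"],"orientation":z["orientation"]}
for a in sys.argv[2:]:
    u,v,h=map(float,a.split(","));print(a,plane("wrist",u,v,h,st).round(4),world("wrist",z["d"].astype(float),u,v,st).round(4))
E
python3 ana.py w2 283,257,.067 283,197,.095 283,146,.059
```

```text
283,257,.067 [0.5734 0.1467 0.067 ] [0.573  0.1469 0.0659]
283,197,.095 [0.6297 0.126  0.095 ] [0.6281 0.1266 0.0872]
283,146,.059 [0.6627 0.1137 0.059 ] [0.6626 0.1138 0.0574]
```

>>> send_rows([
  {"x": 0, "y": 2, "z": 0, "yaw": 0},
  {"x": 0, "y": 2, "z": 0, "yaw": 0},
  {"x": 0, "y": 2, "z": 0, "yaw": 0},
  {"x": 0, "y": 2, "z": 0, "yaw": 0},
  {"x": 0, "y": 2, "z": 0, "yaw": 0},
  {"x": 0, "y": 1.5, "z": 0, "yaw": 0},
  {"x": 0, "y": 1, "z": 0, "yaw": 0},
  {"x": 0, "y": 0.7, "z": -0.1, "yaw": 0},
  {"x": 0, "y": 0.6, "z": 0, "yaw": 0},
  {"x": 0, "y": 0, "z": 0, "yaw": 0},
])

```text
clock: 4.5
tool_pos: [0.6205, 0.129, 0.0839]
orientation: [0.403, -0.404, 0.581, -0.581]
ft_force: [-1.0, -0.1, 0.4]
grip_width: 0.026
```

```bash
python3 look.py w3
```

```text
4.5 [0.6205 0.129  0.0839] xaz -1.9272866413491978 [[-0.349, -0.001, 0.937], [-0.937, -0.0, -0.349], [0.001, -1.0, -0.001]] [0.17 0.33 1.84 0.   0.97 2.09] [-0.98 -0.13  0.39] 0.025997720738748235
```

View pics/w3.png

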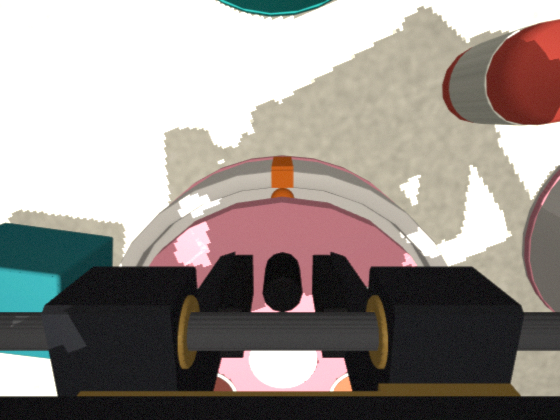

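The peg sits between the fingers at (283,280), with clearance on both sides. Next I push along the arc.

>>> send_rows([
  {"x": -0.5, "y": 0, "z": -0.025, "yaw": -0.1},
  {"x": -0.5, "y": 0, "z": -0.025, "yaw": -0.1},
  {"x": -0.5, "y": 0, "z": -0.025, "yaw": -0.1},
  {"x": -0.5, "y": 0, "z": -0.025, "yaw": -0.1},
  {"x": -0.5, "y": 0, "z": -0.025, "yaw": -0.1},
  {"x": -0.5, "y": 0, "z": -0.025, "yaw": -0.1},
  {"x": -0.5, "y": 0, "z": -0.025, "yaw": -0.1},
  {"x": -0.5, "y": 0, "z": -0.025, "yaw": -0.1},
  {"x": -0.5, "y": 0, "z": -0.025, "yaw": -0.1},
  {"x": -0.5, "y": 0, "z": -0.025, "yaw": -0.1},
])

```text
clock: 5.38
tool_pos: [0.615, 0.1764, 0.0859]
orientation: [0.633, -0.633, 0.314, -0.315]
ft_force: [0.1, -2.0, -0.2]
grip_width: 0.026
```

```bash
cat > pos.py <<'E'
from h import *
st=bot.observe();q=st["orientation"];M=R.from_quat([q[1],q[2],q[3],q[0]]).as_matrix();r=st["tool_pos"][:2]-[.5735,.1467]
print(st["clock"],"zaz",np.arctan2(M[1,2],M[0,2]),"polar",np.arctan2(r[1],r[0]),"r",np.hypot(*r),"z",st["tool_pos"][2],st["ft_force"].round(1),st["joints"].round(2))
E
python3 pos.py;python3 look.py w4
```

```text
5.3833 zaz 0.6482366313494892 polar 0.6210644448724223 r 0.05104104761533306 z 0.08594924554690599 [ 0.1 -2.  -0.2] [ 0.24  0.34  1.82 -0.    0.98  1.16]
5.3833 [0.615  0.1764 0.0859] xaz -0.9225619063285982 [[0.604, 0.002, 0.797], [-0.797, -0.0, 0.604], [0.002, -1.0, 0.001]] [ 0.24  0.34  1.82 -0.    0.98  1.16] [ 0.13 -1.96 -0.17] 0.025972898455553714
```

View pics/w4.png

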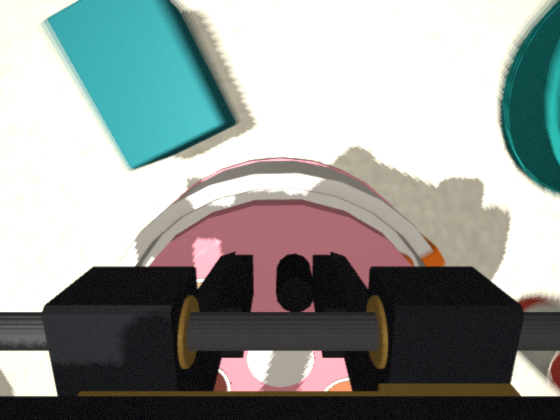

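The peg rides against the trailing finger at (296,285). I continue the arc.

>>> send_rows([
  {"x": -0.5, "y": 0, "z": -0.025, "yaw": -0.1},
  {"x": -0.5, "y": 0, "z": -0.025, "yaw": -0.1},
  {"x": -0.5, "y": 0, "z": -0.025, "yaw": -0.1},
  {"x": -0.5, "y": 0, "z": -0.025, "yaw": -0.1},
  {"x": -0.5, "y": 0, "z": -0.025, "yaw": -0.1},
  {"x": -0.5, "y": 0, "z": -0.025, "yaw": -0.1},
  {"x": -0.5, "y": 0, "z": -0.025, "yaw": -0.1},
  {"x": -0.5, "y": 0, "z": -0.025, "yaw": -0.1},
  {"x": -0.5, "y": 0, "z": -0.025, "yaw": -0.1},
  {"x": -0.5, "y": 0, "z": -0.025, "yaw": -0.1},
])

```text
clock: 6.27
tool_pos: [0.5722, 0.1972, 0.0863]
orientation: [0.707, -0.706, -0.028, 0.025]
ft_force: [2.6, 1.9, -1.8]
grip_width: 0.0263
```

```bash
python3 pos.py
```

```text
6.2667 zaz 1.6457338931411285 polar 1.595869734711335 r 0.05052500896007047 z 0.08632463624140485 [ 2.6  1.9 -1.8] [0.29 0.28 1.9  0.   0.96 0.22]
```

>>> send_rows([
  {"x": -0.5, "y": 0, "z": -0.025, "yaw": -0.1},
  {"x": -0.5, "y": 0, "z": -0.025, "yaw": -0.1},
  {"x": -0.5, "y": 0, "z": -0.025, "yaw": -0.1},
  {"x": -0.5, "y": 0, "z": -0.025, "yaw": -0.1},
  {"x": -0.5, "y": 0, "z": -0.025, "yaw": -0.1},
  {"x": -0.5, "y": 0, "z": -0.025, "yaw": -0.1},
  {"x": -0.5, "y": 0, "z": -0.025, "yaw": -0.1},
  {"x": -0.5, "y": 0, "z": -0.025, "yaw": -0.1},
  {"x": -0.5, "y": 0, "z": -0.025, "yaw": -0.1},
  {"x": -0.5, "y": 0, "z": -0.025, "yaw": -0.1},
  {"x": 0, "y": 0, "z": 0, "yaw": 0},
  {"x": 0, "y": 0, "z": 0, "yaw": 0},
])

```text
clock: 7.27
tool_pos: [0.5309, 0.1706, 0.0859]
orientation: [-0.608, 0.609, 0.361, -0.359]
ft_force: [0.5, 0.8, -0.4]
grip_width: 0.0258
```

```bash
python3 pos.py; python3 look.py w5; python3 - <<'E'
from h import *
im,d=read_camera("top");np.save("t1.npy",im)
save("t1.png",cv2.resize(np.clip(im[140:300,150:320]*1.6,0,255).astype(np.uint8),None,fx=4,fy=4,interpolation=cv2.INTER_CUBIC)[:600])
E
```

```text
7.2667 zaz 2.63869542723801 polar 2.629074020561124 r 0.04883741716458469 z 0.08586511491837656 [ 0.5  0.8 -0.4] [ 0.27  0.2   2.01 -0.    0.94 -0.8 ]
7.2667 [0.5309 0.1706 0.0859] xaz 1.067901438716584 [[0.482, 0.002, -0.876], [0.876, 0.001, 0.482], [0.001, -1.0, -0.002]] [ 0.27  0.2   2.01 -0.    0.94 -0.8 ] [ 0.49  0.84 -0.4 ] 0.025787151217501622
```

View pics/w5.png

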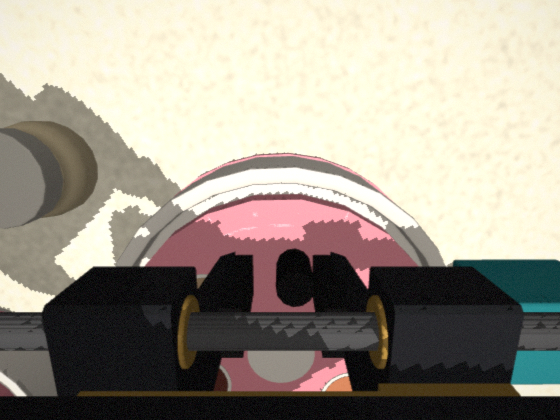

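View pics/t1.png

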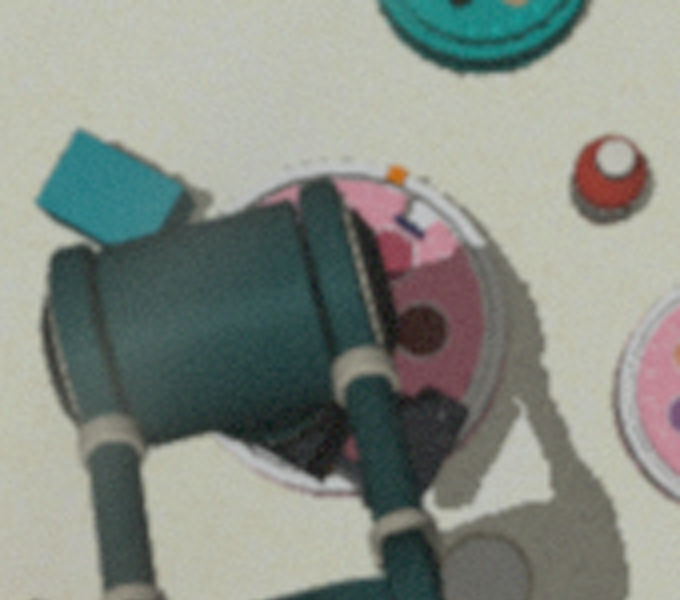

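The top view shows the notch at crop (420,215), about 0.25 rad short of the pointer at (397,175). In the wrist view the peg is at (295,277).

```bash
cat > nb.py <<'E'
from h import *
import sys
im=np.load(sys.argv[1])
im=np.clip(im.astype(float)*1.6,0,255).astype(np.uint8)
big=cv2.resize(im,None,fx=4,fy=4,interpolation=cv2.INTER_CUBIC)
hsv=cv2.cvtColor(big,cv2.COLOR_RGB2HSV).astype(int);H,S,V=hsv[...,0],hsv[...,1],hsv[...,2]
x0,y0,x1,y1=[int(a) for a in sys.argv[2].split(",")]
m=((V<120)&(H>95)&(H<170)&(S>40));b=cent(m,(4*x0,4*y0,4*x1,4*y1));b=((b[0]-1.5)/4,(b[1]-1.5)/4,b[2])
h=float(sys.argv[3]);c=np.array([.5743,.1467]);r=plane("top",*b[:2],h)[:2]-c
print(b,"angle",np.arctan2(r[1],r[0]),"r",np.hypot(*r))
E
python3 nb.py topi.npy 214,240,234,256 .067; python3 nb.py t1.npy 246,190,260,202 .067
```

```text
(np.float64(223.1559090909091), np.float64(247.71318181818182), 275) angle 2.7703302827580463 r 0.06617312851752825
(np.float64(251.765625), np.float64(196.30833333333334), 240) angle -0.6188466008504917 r 0.06591202502625941
```

>>> send_rows([
  {"x": -0.4, "y": 0, "z": 0.02, "yaw": -0.08},
  {"x": -0.4, "y": 0, "z": 0.02, "yaw": -0.08},
  {"x": -0.3, "y": 0, "z": 0.02, "yaw": -0.06},
  {"x": -0.2, "y": 0, "z": 0, "yaw": -0.04},
  {"x": 0, "y": 0, "z": 0, "yaw": 0},
  {"x": 0, "y": 0, "z": 0, "yaw": 0},
])

```text
clock: 7.87
tool_pos: [0.5249, 0.1589, 0.085]
orientation: [-0.556, 0.557, 0.436, -0.436]
ft_force: [0.0, 1.5, -0.5]
grip_width: 0.0263
```

```bash
python3 pos.py; python3 look.py w6; python3 - <<'E'
from h import *
im,d=read_camera("top");np.save("t2.npy",im)
save("t2.png",cv2.resize(np.clip(im[140:300,150:320]*1.6,0,255).astype(np.uint8),None,fx=4,fy=4,interpolation=cv2.INTER_CUBIC)[:600])
E
python3 nb.py t2.npy 240,185,256,200 .067
```

```text
7.8667 zaz 2.9001010863894066 polar 2.895345690951959 r 0.0501443668803523 z 0.08495176130297741 [ 0.   1.5 -0.5] [ 0.25  0.18  2.02 -0.    0.93 -1.08]
7.8667 [0.5249 0.1589 0.085 ] xaz 1.3293048942464198 [[0.239, 0.001, -0.971], [0.971, 0.0, 0.239], [0.0, -1.0, -0.001]] [ 0.25  0.18  2.02 -0.    0.93 -1.08] [ 0.02  1.49 -0.48] 0.026257554360766242
(np.float64(245.61038011695908), np.float64(192.95248538011697), 171) angle -0.37925685049789193 r 0.06591593627266194
```

View pics/t2.png

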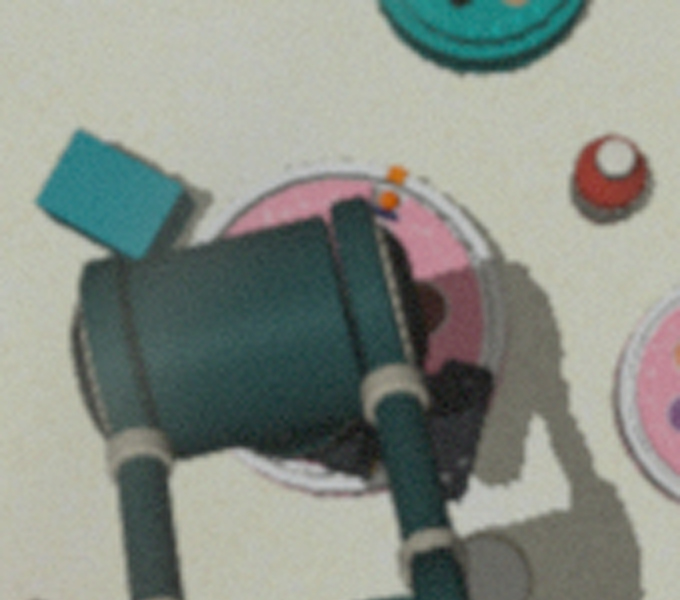

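View pics/w6.png

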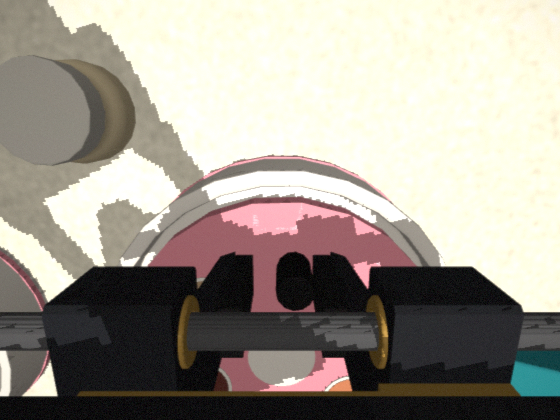

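The orange pin now shows in the notch at crop (389,201), in line with the pointer (397,175). I back off the peg and rise to check.

>>> send_rows([
  {"x": 0.3, "y": 0, "z": 0, "yaw": 0},
  {"x": 0, "y": -1, "z": 0, "yaw": 0},
  {"x": 0, "y": -2, "z": 0, "yaw": 0},
  {"x": 0, "y": -3, "z": 0, "yaw": 0},
  {"x": 0, "y": -3, "z": 0, "yaw": 0},
  {"x": 0, "y": -2, "z": 3, "yaw": 0},
  {"x": 0, "y": -1, "z": 3, "yaw": 0},
  {"x": 0, "y": 0, "z": 3, "yaw": 0},
  {"x": 0, "y": 0, "z": 0, "yaw": 0},
], fingers=2.6)

```text
clock: 8.72
tool_pos: [0.4338, 0.1837, 0.2058]
orientation: [0.556, -0.555, -0.437, 0.437]
ft_force: [0.0, 0.4, -0.5]
grip_width: 0.026
```

```bash
python3 pos.py; python3 - <<'E'
from h import *
im,d=read_camera("top");np.save("t3.npy",im)
save("t3.png",cv2.resize(np.clip(im[160:280,170:300]*1.6,0,255).astype(np.uint8),None,fx=5,fy=5,interpolation=cv2.INTER_CUBIC)[:600])
E
python3 nb.py t3.npy 240,185,256,203 .067
```

```text
8.7167 zaz 2.903887948881972 polar 2.8823621566142994 r 0.14449946330081742 z 0.20582970912149853 [ 0.   0.4 -0.5] [ 0.35 -0.1   2.07  0.    1.17 -0.99]
(np.float64(244.6849173553719), np.float64(192.63636363636363), 242) angle -0.3459726778402086 r 0.06584021129738617
```

View pics/t3.png

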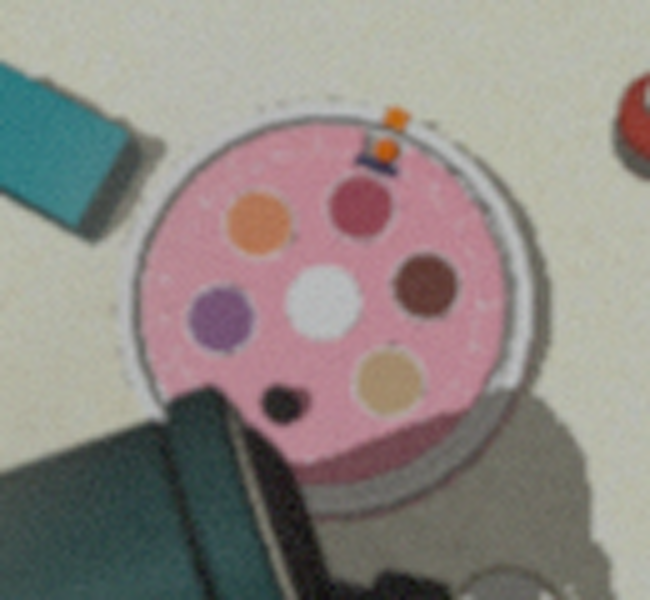

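```bash
python3 - <<'E'
from h import *
im,d=read_camera("scene")
save("s3.png",cv2.resize(np.clip(im[150:240,250:350]*1.6,0,255).astype(np.uint8),None,fx=6,fy=6,interpolation=cv2.INTER_CUBIC))
im=np.load("t3.npy");b=cv2.resize(im,None,fx=4,fy=4,interpolation=cv2.INTER_CUBIC)
hsv=cv2.cvtColor(b,cv2.COLOR_RGB2HSV).astype(int);H,S,V=hsv[...,0],hsv[...,1],hsv[...,2]
o=(H>5)&(H<22)&(S>150)
for bx,z in(((244,178,256,186.5),.059),((242,186.5,252,195),.054)):
    u,v,n=cent(o,[int(4*k) for k in bx]);p=plane("top",(u-1.5)/4,(v-1.5)/4,z);r=p[:2]-[.5743,.1467];print(n,np.arctan2(r[1],r[0]),np.hypot(*r))
u,v,n=cent((V<45),(4*220,4*236,4*231,4*246));p=plane("top",(u-1.5)/4,(v-1.5)/4,.09);r=p[:2]-[.5743,.1467];print("peg",n,np.arctan2(r[1],r[0]),np.hypot(*r))
E
```

```text
170 -0.35036562513280295 0.09009627522318928
204 -0.3602275048574888 0.07547474379729184
peg 548 2.8132932479161865 0.05043831013586258
```

View pics/s3.png

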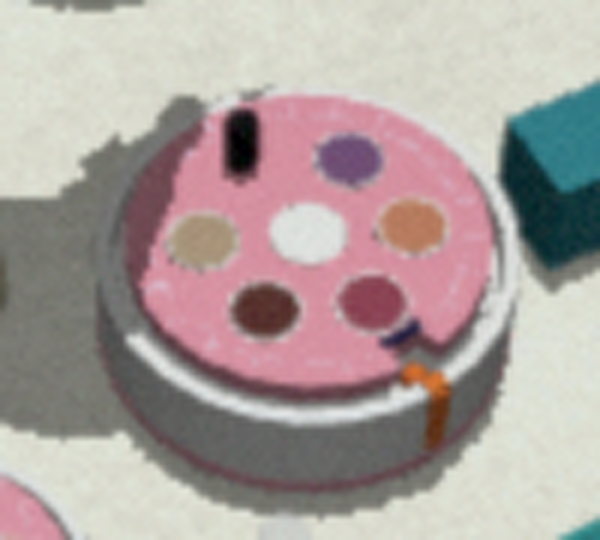

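The scene view agrees: the notch at (425,350) is over the pin at (413,375), in line with the pointer. Measured angles are bar -0.346, pin -0.360 and pointer -0.350, all within tolerance. I move over the centre with closed fingers.

>>> send_rows([
  {"x": -0.06, "y": 0, "z": -2.9, "yaw": 0},
  {"x": -0.06, "y": 0, "z": -2.9, "yaw": 0},
  {"x": -0.06, "y": 0, "z": -2.9, "yaw": 0},
  {"x": -0.06, "y": 0, "z": -2.9, "yaw": 0},
  {"x": -0.06, "y": 0, "z": -2.9, "yaw": 0},
  {"x": 0, "y": 2.5, "z": 0, "yaw": 0},
  {"x": 0, "y": 3, "z": 0, "yaw": 0},
  {"x": 0, "y": 3, "z": 0, "yaw": 0},
  {"x": 0, "y": 2, "z": 0, "yaw": 0},
  {"x": 0, "y": 1, "z": 0, "yaw": 0},
  {"x": 0, "y": 0.7, "z": 0, "yaw": 0},
  {"x": 0, "y": 0, "z": 0, "yaw": 0},
], fingers=0, grip_force=10)

```text
clock: 9.82
tool_pos: [0.5777, 0.1454, 0.0812]
orientation: [0.556, -0.556, -0.436, 0.438]
ft_force: [0.8, 0.4, -0.0]
grip_width: 0.0006
```

>>> send_rows([
  {"x": 0, "y": 0.3, "z": 0.3, "yaw": 0},
  {"x": 0, "y": 0.2, "z": 0, "yaw": 0},
  {"x": 0, "y": 0.2, "z": 0, "yaw": 0},
  {"x": 0, "y": 0.2, "z": 0, "yaw": 0},
  {"x": 0, "y": 0.1, "z": 0, "yaw": 0},
  {"x": 0, "y": 0, "z": 0, "yaw": 0},
])

```text
clock: 10.32
tool_pos: [0.5759, 0.1468, 0.0742]
orientation: [-0.556, 0.556, 0.438, -0.436]
ft_force: [-0.3, 0.6, 4.6]
grip_width: 0.0005
```

>>> send_rows([
  {"x": 0, "y": 0.2, "z": 0, "yaw": 0},
  {"x": 0, "y": 0.2, "z": 0, "yaw": 0},
  {"x": 0, "y": 0.2, "z": 0, "yaw": 0},
  {"x": 0, "y": 0.1, "z": 0, "yaw": 0},
  {"x": 0, "y": 0, "z": 0, "yaw": 0},
  {"x": 0, "y": 0, "z": 0, "yaw": 0},
])

```text
clock: 10.82
tool_pos: [0.5759, 0.1468, 0.0674]
orientation: [-0.556, 0.556, 0.438, -0.436]
ft_force: [-1.5, 0.6, 6.6]
grip_width: 0.0004
```

>>> send_rows([
  {"x": 0, "y": 0.2, "z": 0, "yaw": 0},
  {"x": 0, "y": 0.2, "z": 0, "yaw": 0},
  {"x": 0, "y": 0, "z": 0, "yaw": 0},
  {"x": 0, "y": 0, "z": 0, "yaw": 0},
])

```text
clock: 11.15
tool_pos: [0.5761, 0.1469, 0.0672]
orientation: [-0.556, 0.556, 0.438, -0.436]
ft_force: [-11.0, -1.9, 28.2]
grip_width: 0.0005
```

Force rose to 28 N with no further travel, so the palette is on its end stop. I take the hand away.

>>> send_rows([
  {"x": 0, "y": -0.5, "z": 0, "yaw": 0},
  {"x": 0, "y": -1, "z": 0, "yaw": 0},
  {"x": 0, "y": -2, "z": 0, "yaw": 0},
  {"x": 0, "y": -3, "z": 0, "yaw": 0},
  {"x": 0, "y": -3, "z": 0, "yaw": 0},
  {"x": 0, "y": -3, "z": 0, "yaw": 0},
  {"x": 0, "y": -1.5, "z": 3, "yaw": 0},
  {"x": 0, "y": 0, "z": 3, "yaw": 0},
  {"x": 0, "y": 0, "z": 3, "yaw": 0},
  {"x": 0, "y": 0, "z": 3, "yaw": 0},
  {"x": 0, "y": 0, "z": 0, "yaw": 0},
  {"x": 0, "y": 0, "z": 0, "yaw": 0},
])

```text
clock: 12.15
tool_pos: [0.4573, 0.1752, 0.2019]
orientation: [-0.556, 0.556, 0.438, -0.437]
ft_force: [1.0, -0.4, 0.1]
grip_width: 0.0005
```

```bash
python3 pos.py; python3 - <<'E'
from h import *
im,d=read_camera("top");np.save("t4.npy",im)
save("t4.png",cv2.resize(np.clip(im[160:280,170:300]*1.6,0,255).astype(np.uint8),None,fx=5,fy=5,interpolation=cv2.INTER_CUBIC)[:600])
for t in["cream_jar_mid","lotion_mid","carton_mid"]:
    print(t,[(np.round(r["location"],3).tolist(),round(r["p"],2)) for r in finder.mark_of("top",t)])
d=d.astype(float)
for u,v in((234,220),(240,214),(228,226),(226,204),(250,214)):print(world("top",d,u,v).round(4), world("top",np.load("topd.npy").astype(float),u,v).round(4))
im,d=read_camera("scene")
save("s4.png",cv2.resize(np.clip(im[150:240,250:350]*1.6,0,255).astype(np.uint8),None,fx=6,fy=6,interpolation=cv2.INTER_CUBIC))
E
python3 nb.py t4.npy 240,185,256,203 .059
```

```text
12.15 zaz 2.9044194711647164 polar 2.9013195707709727 r 0.11958782017853883 z 0.20187517526868123 [ 1.  -0.4  0.1] [ 0.31 -0.06  2.04 -0.    1.16 -1.02]
cream_jar_mid [([0.427, 0.068, 0.028], 0.82), ([0.573, 0.144, 0.06], 0.68)]
lotion_mid [([0.663, -0.006, 0.056], 0.78)]
carton_mid [([0.646, 0.279, 0.028], 0.79), ([0.572, 0.149, -0.002], 0.68)]
[0.5751 0.1479 0.061 ] [0.5742 0.1474 0.0689]
[0.5889 0.1347 0.0597] [0.5883 0.1345 0.0642]
[0.5619 0.1613 0.0578] [0.5614 0.161  0.063 ]
[0.6121 0.1667 0.0552] [0.6102 0.1657 0.0676]
[0.5888 0.1123 0.0614] [0.5882 0.1121 0.0655]
(np.float64(245.0924369747899), np.float64(193.28781512605042), 238) angle -0.3548682155918115 r 0.06596415811652649
```

View pics/s4.png

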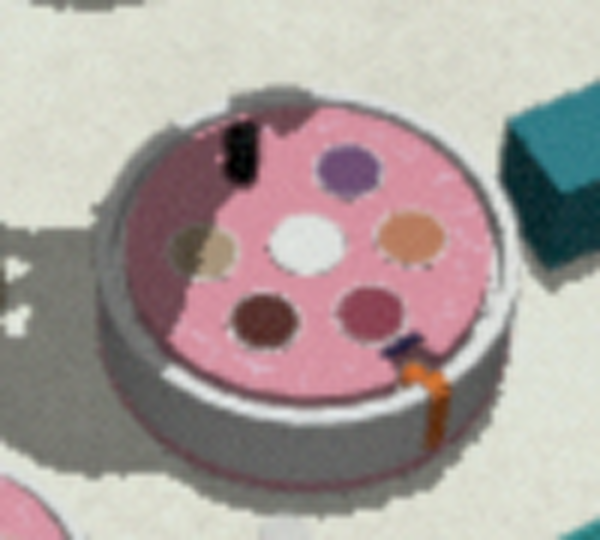

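View pics/t4.png

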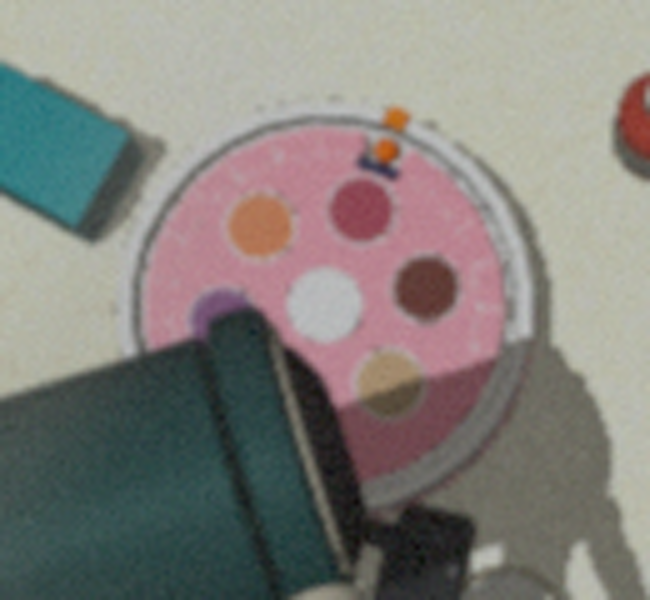

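Both pictures show the palette flush with the collar and the pin at scene (415,372) / top (387,150) in the notch. The jar, bottle and carton are where they were and the hand is clear, so I hand it in.

```bash
python3 -c "
from h import *
print(workorder.sign_off())"
```

```text
the job is handed in; nothing more can be done
None
```

The palette on the large pink stand is turned so its notch sits over the orange pin, and it is pressed fully home. I signed the job off about 12 s in; `sign_off()` gives no verdict.

**What I did:** I put the slightly open fingertips either side of the peg and pushed it counter-clockwise about half a turn. Then I pressed the white spot with the closed fingers until the force rose from about 7 N to 28 N with no further travel, and took the hand away.

**Last checks:**
- **Notch:** the bar inside the notch reads -0.355 rad. The pin and the pointer read -0.360 and -0.350 rad.
- **Height:** depth readings put the white spot at 61 mm, down from 69 mm, an 8 mm drop. The other points I read on the palette were noisy, with drops from about 4 to 12 mm. The fingertips stopped at 59 mm, level with the collar.
- **Jar, bottle and carton:** each was within about 5 mm of where it started, roughly the finder's accuracy.
- **Hand:** clear of everything.

**What disagreed or failed:**
- Before pressing, the peg suggested the palette was about 0.02 rad off the pointer, within tolerance.
- My first three move calls were refused because rows must carry all four values. Nothing moved.

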